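# Touch-check the knock-out discs of a pair of plaster moulds

### The job

Check that the sprung metal knock-out discs of the mould pair move freely: with your fingertips press the disc of the blue-banded mould gently until it gives about half-way (some 7 mm), without driving it to the bottom, and let it spring back up, then do the same on the orange-banded mould. Do not lift or shift any mould, do not touch the green- and black-banded moulds, and leave everything else on the bench where it is. Finish with your fingers clear.

Things in the scene. Friction and masses are not known exactly. Their poses are not given: they have to be found in the camera images.
- mould_blue: round white plaster press-mould with a band round its side and a ring painted on its top face, both blue; 110 mm across, 40 mm high, about 0.6 kg, standing loose on the table; origin at the centre of its underside, z up
- disc_blue_top (a point): centre of the top face of the bare-metal knock-out disc on the blue-banded mould: a flat level disc 56 mm across and 8 mm thick on a short stem at the mould's centre, its top 64 mm above the table at rest; the point moves with the disc
- disc_blue (a joint): how far the knock-out disc of the blue-banded mould is pressed down, in m: 0 = fully up, 0.014 = at the bottom of its stroke. A spring pushes it back up: about 0.9 N starts it, 2.2 N gives 3 mm, 4 N gives 7 mm, 6.7 N gives 13 mm
- mould_orange: round white plaster press-mould with a band round its side and a ring painted on its top face, both orange; 110 mm across, 40 mm high, about 0.6 kg, standing loose on the table; origin at the centre of its underside, z up
- disc_orange_top (a point): centre of the top face of the bare-metal knock-out disc on the orange-banded mould: a flat level disc 56 mm across and 8 mm thick on a short stem at the mould's centre, its top 64 mm above the table at rest; the point moves with the disc
- disc_orange (a joint): how far the knock-out disc of the orange-banded mould is pressed down, in m: 0 = fully up, 0.014 = at the bottom of its stroke. A spring pushes it back up: about 0.9 N starts it, 2.2 N gives 3 mm, 4 N gives 7 mm, 6.7 N gives 13 mm
- mould_green: round white plaster press-mould with a band round its side and a ring painted on its top face, both green; 110 mm across, 40 mm high, about 0.6 kg, standing loose on the table; origin at the centre of its underside, z up
- disc_green (a joint): how far the knock-out disc of the green-banded mould is pressed down, in m: 0 = fully up, 0.014 = at the bottom of its stroke. A spring pushes it back up: about 0.9 N starts it, 2.2 N gives 3 mm, 4 N gives 7 mm, 6.7 N gives 13 mm; to be left alone. Its disc is the same as on the other moulds (56 mm across, top 64 mm above the table)
- mould_black: round white plaster press-mould with a band round its side and a ring painted on its top face, both black; 110 mm across, 40 mm high, about 0.6 kg, standing loose on the table; origin at the centre of its underside, z up
- disc_black (a joint): how far the knock-out disc of the black-banded mould is pressed down, in m: 0 = fully up, 0.014 = at the bottom of its stroke. A spring pushes it back up: about 0.9 N starts it, 2.2 N gives 3 mm, 4 N gives 7 mm, 6.7 N gives 13 mm; to be left alone. Its disc is the same as on the other moulds (56 mm across, top 64 mm above the table)
- cup: white throw-away style cup, 72 mm across the mouth, 80 mm high; a loose bystander, to be left alone; origin at the centre of its underside
- jar: squat amber jar with a steel cap, 54 mm across, 70 mm high; a loose bystander, to be left alone; origin at the centre of its underside
- block_a: pale wooden block 90 x 42 x 42 mm, long side along its x; a loose bystander, to be left alone; origin at the centre of its underside
- block_b: pale wooden block 90 x 42 x 42 mm, long side along its x; a loose bystander, to be left alone; origin at the centre of its underside
- dish: shallow white ceramic dish, 90 mm across, 22 mm high; a loose bystander, to be left alone; origin at the centre of its underside
- spatula: spatula lying flat, handle towards its own -x; a loose bystander, to be left alone; origin at the centre of its underside
Not all that is in view belongs to the job. Leave any yellow look-alike of the mould_orange alone. What is shaped like the mould_blue but yellow is not meant.

How it is judged:
On the way, in this order (a step that is already met when the one before it is completed fails the run):
1. the blue-banded mould's disc is held 3 to 13 mm down by the fingers (value of joint disc_blue between 0.003 and 0.013 m and contact force between the fingers and mould_blue above 0.5 N), for 0.15 s.
2. the fingers have left it and the disc has sprung back up (value of joint disc_blue below 0.0015 m and contact force between each of the arm, the fingers and mould_blue below 0.1 N), for 0.1 s.
3. the orange-banded mould's disc is held 3 to 13 mm down by the fingers (value of joint disc_orange between 0.003 and 0.013 m and contact force between the fingers and mould_orange above 0.5 N), for 0.15 s.
At the end, for the whole second after the job is handed in: Both discs, blue first and then orange, were pressed 3 to 13 mm by the fingers and are back within 1.5 mm of fully up and untouched; the other two discs are up; every mould stands upright, at rest and within 12 mm of where it began, and every other loose thing within 15 mm (all of step 2 and value of joint each of disc_orange, disc_green, disc_black below 0.0015 m and contact force between each of the arm, the fingers and mould_orange below 0.1 N and distance of each of mould_blue, mould_orange, mould_green, mould_black from where it was at the start of the episode below 0.012 m and distance of each of cup, jar, block_a, block_b, dish, spatula from where it was at the start of the episode below 0.015 m and angle between each of mould_blue, mould_orange, mould_green, mould_black's own z axis and vertical below 0.1 rad and linear speed of each of mould_blue, mould_orange, mould_green, mould_black below 0.02 m/s).
It fails at once if a disc is driven down to the bottom of its 14 mm stroke (value of joint any of disc_blue, disc_orange above 0.0132 m).
It fails at once if the green- or black-banded mould or its disc is touched (contact force between any of the fingers, the arm and mould_green above 0.5 N or contact force between any of the fingers, the arm and mould_black above 0.5 N or value of joint any of disc_green, disc_black above 0.002 m).
It fails at once if a mould is lifted, tipped or shifted more than 12 mm (distance of any of mould_blue, mould_orange, mould_green, mould_black from where it was at the start of the episode above 0.012 m or angle between any of mould_blue, mould_orange, mould_green, mould_black's own z axis and vertical above 0.1 rad).
It fails at once if the cup, jar, dish, spatula or a wooden block is lifted or shifted more than 15 mm (distance of any of cup, jar, block_a, block_b, dish, spatula from where it was at the start of the episode above 0.015 m).
It also fails if it takes over 48 s, if anything falls off the work surface, if the arm or the gripper's body presses on something with over 40 N, if the wrist force passes 120 N, or if a joint passes its speed limit or range.

### The arm

A 6-joint arm with a two-finger parallel gripper is mounted at the origin on the work surface. World frame = base frame: x ahead of the robot, y to its left, z up, the work surface at z = 0. Lengths are in m, angles in rad, forces in N, time in s.
With the tool pointing down it reaches from about 0.4 to 0.825 m from the base axis. Payload 7 kg.
Tool frame: the origin (TCP) lies at the very end of the fingers, on their centre line; the grasp point (between the pads) lies 19 mm behind it; z points along the fingers, y is the direction in which the jaws open and shut (so a half turn about z gives the same grasp; the last joint's range is limited). The gripper opens to 85 mm and grips with 20 to 120 N. Pads are 22 mm wide; open, the fingers measure 114 mm over their backs; the gripper's body (76 mm by 85 mm) begins 54 mm behind the grasp point. The pads swing forward as they close: fully open they stand 13 mm farther back than shut.
Start: joints at [1.506, 0.359, 0.012, 0, -1.224, -0.288], TCP at [0.233, 0.633, 0.231] pointing down, gripper open.
Joint ranges: [-3.07, 3.07], [-1.43, 2.12], [-1.02, 1.25], [-3.03, 1.67], [-3.05, -0], [-3.03, 3.03]. Speed limits (rad/s): [2.39, 2.39, 3.01, 3.14, 3.14, 3.14].

### API

Orientations are given as a rotation vector (axis times angle).
In Python, from cell import telemetry, snapshot, ticket gives the robot as it stands. The module is installed in compiled form; this text tells all that it offers.
- The arm moves only by the tool send_rows, never from a script. Its argument "deltas" is text: rows parted by semicolons, each of 7 numbers parted by spaces: the shift along the tool's x, y, z as a fraction of full scale, then the turn, a rotation vector about the tool's x, y, z as a fraction of full scale, then the closure in counts, from 0 (fully open) to 255 (shut). In form: tx ty tz rx ry rz hand; .... A call has 1 to 20 rows; each row is the pose to reach, as a shift and turn from the pose commanded when the call began, along the tool's axes at that moment, turning the shorter way round; what a row does not reach only later rows make up. Full scale, the value 1, is 40 cm for a shift and 180 degrees for a turn. A row lasts 1/8 s, in which the tool goes at most 62.5 mm and 10.7 degrees, less where a joint would pass 70% of its speed; a pose out of reach is approached as far as the arm can. A call with a number of a shift or a turn outside -1 to 1 is refused whole. A call with a gripper value outside its range is refused whole. The fingers move at their own pace and stop on an object; "newtons" is the grip in N (left out, the last holds). Time passes only in rows, so rows that repeat a pose let the fingers close. It gives the time, the measured TCP pose, the force and the opening at its end, in the units of the state.
- telemetry.read_state(): the state, without advancing time (a new reading comes with each control period).
- snapshot(name): name is "scene" or "side" or "wrist"; returns a dict with "pixels" (420x560x3 uint8, red, green, blue), "vertical_fov" (degrees; the focal length in pixels is half the picture's height over the tangent of half this angle, whatever the lens; pixels are square), "cx", "cy" (the principal point, pixels), "D" ([k1, k2, p1, p2, k3] as OpenCV has them; the pictures are not rectified), "R" (3x3) and "t" (3): a world point X has camera coordinates R X + t; the wrist camera has in their place "mount" (4x4, takes a point from camera to tool coordinates, whose origin is the TCP and whose axes are the flange's). Camera axes: x right, y down, z forward; pixel columns grow to the right and rows downward; lengths in m; the calibration is good to about 2 mm. A picture is of the moment at which its call begins: read the wrist's pose just before it. There is no depth.
- ticket.sign_off(): hands the job in, once; it reports no verdict.
The state is a dict: "time": time; "q": joint angles; "dq": joint speeds; "joint_efforts": joint torques, N m; "eef_pos": TCP position; "tool_rot": TCP orientation; "wrist_force": force on the tool from outside, world axes, zero at the start; "wrist_torque": the same for the moment, N m; "width": opening from 0.0 (shut) to 1.0 (fully open).
Only numpy, scipy, OpenCV 4.12 (cv2) and the standard library are available. Lean on these libraries where they do the work, as an engineer would, in place of code of your own. Each camera call takes 0.05 s, during which the arm holds its last target.

## Working session

There is one attempt and no reset: what is moved stays moved. The work goes in short steps, Python scripts to look and compute and a tool call to move; the robot and the scene stay as the last step left them, time stands still between calls to the robot, and variables do not carry over. Pictures are saved under pics/ and viewed, and the job is handed in when it is done.

Besides the shell and the picture viewer there is one more tool, called after ">>>" by a JSON object that holds its "fn" and its "kwargs", one argument or row to a line. send_rows: Moves the arm, as the interface text tells. Shift numbers are shares of 40 cm and turn numbers shares of 180 degrees, none past 1 either way. Its arguments: {"type":"object","properties":{"deltas":{"type":"string"},"newtons":{"type":"number"}},"required":["deltas"]}

```bash
mkdir -p pics; cat > h.py <<'E'
import numpy as np, cv2
from cell import telemetry, snapshot, ticket
def K(s):
    f=210/np.tan(np.radians(s["vertical_fov"])/2)
    return np.array([[f,0,s["cx"]],[0,f,s["cy"]],[0,0,1.]])
def Rt(s,st=None):
    if "R" in s: return np.array(s["R"]),np.array(s["t"])
    M=np.array(s["mount"]); T=np.eye(4); T[:3,:3]=cv2.Rodrigues(np.array(st["tool_rot"],float))[0]; T[:3,3]=st["eef_pos"]
    C=np.linalg.inv(T@M); return C[:3,:3],C[:3,3]
def ray(s,px,z,st=None):
    R,t=Rt(s,st); u=cv2.undistortPoints(np.array(px,float).reshape(-1,1,2),K(s),np.array(s["D"],float)).reshape(-1,2)
    d=np.c_[u,np.ones(len(u))]@R; c=-R.T@t
    return c+d*((z-c[2])/d[:,2])[:,None]
def proj(s,P,st=None):
    R,t=Rt(s,st); return cv2.projectPoints(np.array(P,float).reshape(-1,1,3),cv2.Rodrigues(R)[0],t,K(s),np.array(s["D"],float))[0].reshape(-1,2)
def save(s,n): cv2.imwrite(n,s["pixels"][:,:,::-1])
E
python3 - <<'E'
from h import *
st=telemetry.read_state(); print(st)
for n in("scene","side","wrist"):
    s=snapshot(n); save(s,f"pics/{n}0.png"); print(n,{k:v for k,v in s.items() if k!="pixels"})
    np.save(f"{n}0.npy",s,allow_pickle=True)
E
```

```text
{'time': 0.0, 'q': array([ 1.50611601e+00,  3.59393314e-01,  1.10980719e-02, -3.16180913e-04,
       -1.22409812e+00, -2.88126890e-01]), 'dq': array([6.41029353e-05, 5.42932375e-05, 7.07633265e-04, 1.57703790e-03,
       3.18131040e-04, 1.02968921e-03]), 'joint_efforts': array([ 9.08168977e-05, -5.83325672e+01,  2.93426746e+01,  6.93693995e+00,
       -5.79147643e-03,  1.57630376e-05]), 'eef_pos': array([0.23308991, 0.63299104, 0.23038271]), 'tool_rot': array([ 3.09121412e+00, -5.51200601e-01, -1.84274847e-04]), 'wrist_force': array([ 0.48891357, -0.58527754, -0.01931344]), 'wrist_torque': array([0.04266767, 0.01207444, 0.00629777]), 'width': 0.9966747397566738}
scene {'vertical_fov': 43.98174910797056, 'cx': 279.9392025383873, 'cy': 205.50292666255928, 'D': array([-0.2045699,  0.       ,  0.       ,  0.       ,  0.       ]), 'R': array([[ 0.21566788,  0.9763291 ,  0.01639679],
       [ 0.64359715, -0.12950004, -0.75432914],
       [-0.73435011,  0.1732375 , -0.65629162]]), 't': array([-0.14549232, -0.26336886,  1.79676452])}
side {'vertical_fov': 48.75741483593764, 'cx': 273.03940546715813, 'cy': 206.14770915655052, 'D': array([-0.1084803,  0.       ,  0.       ,  0.       ,  0.       ]), 'R': array([[ 0.76731471, -0.6409538 ,  0.02015858],
       [-0.36821495, -0.46610784, -0.80446332],
       [ 0.52501989,  0.60985385, -0.59366017]]), 't': array([-0.36395891,  0.27350778,  0.75035312])}
wrist {'vertical_fov': 61.147457811277995, 'cx': 278.38440927949347, 'cy': 207.70545171813757, 'D': array([-0.08748365,  0.        ,  0.        ,  0.        ,  0.        ]), 'mount': array([[ 1.17103185e-04, -9.59462472e-01, -2.81836391e-01,
         7.05638457e-02],
       [ 9.99999538e-01,  3.81251598e-04, -8.82403684e-04,
         8.58969218e-04],
       [ 9.54083795e-04, -2.81836158e-01,  9.59462073e-01,
        -1.43023000e-01],
       [ 0.00000000e+00,  0.00000000e+00,  0.00000000e+00,
         1.00000000e+00]])}
```

View pics/scene0.png

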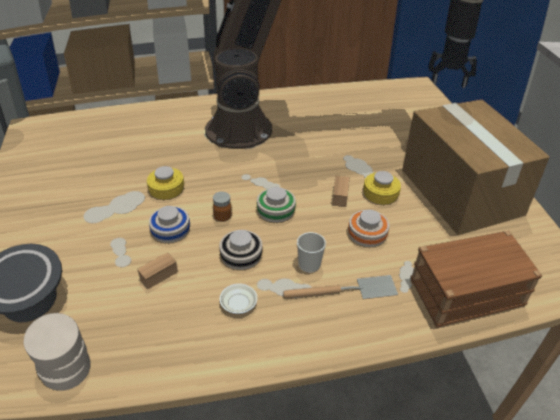

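View pics/side0.png

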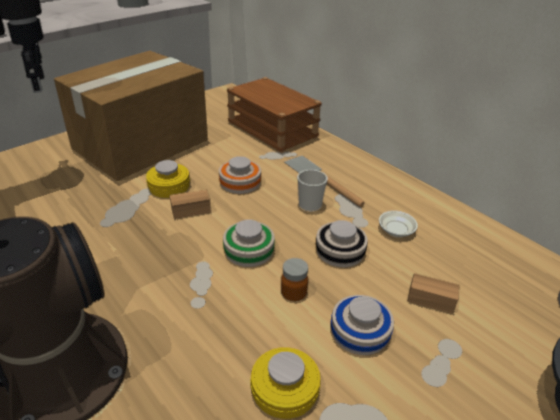

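View pics/wrist0.png

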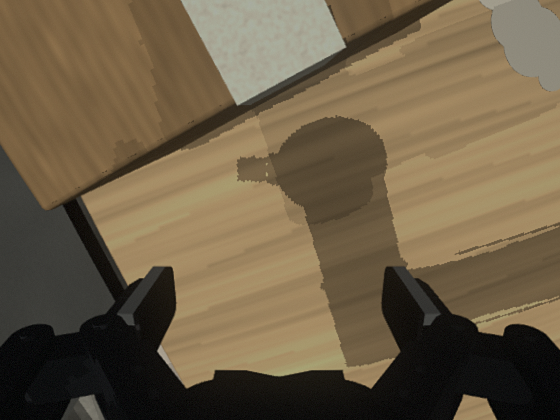

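Candidates in the scene view: blue (168,217), orange (369,220), yellow look-alikes (165,176) and (382,181), green (276,197), black (240,241). I choose the blue-banded and orange-banded moulds. Next I check them in close crops and locate the discs.

```bash
python3 - <<'E'
from h import *
S={n:np.load(n+"0.npy",allow_pickle=True).item() for n in("scene","side")}
g={"blue":((168,217),(365,312)),"orange":((369,220),(240,166)),"green":((276,197),(249,233)),"black":((240,241),(343,233))}
rows=[]
for k,v in g.items():
    r=[]
    for n,p in zip(("scene","side"),v):
        x,y=p; s=S[n]; im=s["pixels"]
        c=cv2.resize(im[y-30:y+40,x-40:x+40],None,fx=4,fy=4,interpolation=cv2.INTER_CUBIC); r.append(c)
        print(k,n,ray(s,p,.064)[0].round(4))
    rows.append(np.vstack(r))
cv2.imwrite("pics/crops.png",cv2.resize(np.hstack(rows[:2])[:,:,::-1],None,fx=1,fy=1))
c=np.vstack(np.split(np.hstack(rows[2:]),1));cv2.imwrite("pics/crops2.png",c[:,:,::-1])
E
```

```text
blue scene [ 0.479  -0.2602  0.064 ]
blue side [ 0.4524 -0.2699  0.064 ]
orange scene [0.5953 0.2569 0.064 ]
orange side [0.568  0.2433 0.064 ]
green scene [0.4553 0.0363 0.064 ]
green side [0.4263 0.0214 0.064 ]
black scene [ 0.6043 -0.0877  0.064 ]
black side [ 0.5781 -0.0994  0.064 ]
```

View pics/crops.png

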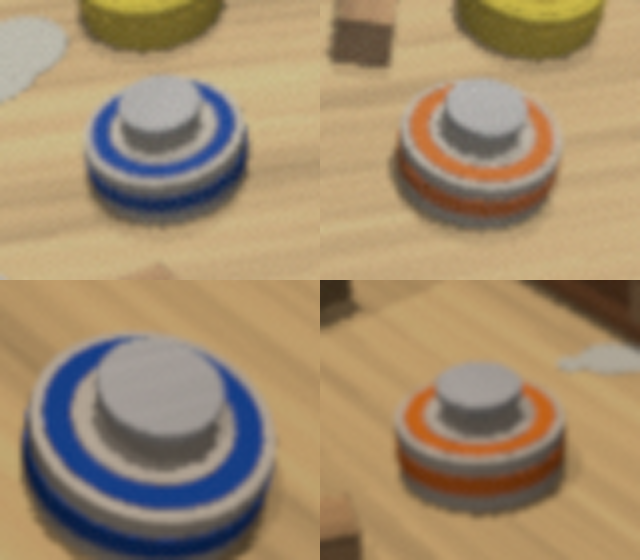

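```bash
python3 - <<'E'
from h import *
S={n:np.load(n+"0.npy",allow_pickle=True).item() for n in("scene","side")}
for k,a,b in(("blue",(167.5,212.3),(364.5,308.4)),("orange",(370.8,216),(239.3,162.0))):
  print(k,ray(S["scene"],a,.064)[0].round(4),ray(S["side"],b,.064)[0].round(4))
# carton, others approx
for n,p in (("carton foot",(450,222)),("carton L foot",(405,185)),("cratefoot",(420,300)),("cup",(310,265))): print(n,ray(S["scene"],p,0)[0].round(3))
print(ray(S["side"],(105,170),0),ray(S["side"],(208,140),0))
E
```

```text
blue [ 0.4599 -0.2605  0.064 ] [ 0.4579 -0.2639  0.064 ]
orange [0.5813 0.267  0.064 ] [0.5782 0.26   0.064 ]
carton foot [0.587 0.518 0.   ]
carton L foot [0.403 0.454 0.   ]
cratefoot [0.831 0.316 0.   ]
cup [0.662 0.082 0.   ]
[[0.32609586 0.54200415 0.        ]] [[0.64273959 0.50915743 0.        ]]
```

```bash
cat >> h.py <<'E'
def go(*W):
    st=telemetry.read_state(); R=cv2.Rodrigues(np.array(st["tool_rot"],float))[0]
    print("t",round(st["time"],2),"pos",np.round(st["eef_pos"],4),"rot",np.round(st["tool_rot"],3),"F",np.round(st["wrist_force"],2),"w",round(st["width"],3))
    for w in W: print(w,(R.T@(np.array(w)-st["eef_pos"])/.4).round(4))
E
python3 - <<'E'
from h import *
go((.233,.633,.40),(.40,.2,.40),(.459,-.262,.30),(.459,-.262,.22))
E
```

```text
t 0.15 pos [0.2331 0.6331 0.2306] rot [ 3.092 -0.551 -0.   ] F [ 0.12 -0.5  -0.63] w 1.001
(0.233, 0.633, 0.4) [-1.000e-04  8.000e-04 -4.236e-01]
(0.4, 0.2, 0.4) [ 0.7657  0.8724 -0.4223]
(0.459, -0.262, 0.3) [ 1.3033  1.9049 -0.1709]
(0.459, -0.262, 0.22) [1.3032 1.9046 0.0291]
```

>>> {"fn": "send_rows", "kwargs": {
  "deltas": "0 0 -0.1 0 0 0 255; 0 0 -0.2 0 0 0 255; 0 0 -0.3 0 0 0 255; 0 0 -0.42 0 0 0 255; 0 0 -0.42 0 0 0 255; 0.1 0.11 -0.42 0 0 0 255; 0.2 0.22 -0.42 0 0 0 255; 0.3 0.33 -0.42 0 0 0 255; 0.4 0.44 -0.42 0 0 0 255; 0.5 0.55 -0.42 0 0 0 255; 0.6 0.66 -0.42 0 0 0 255; 0.7 0.77 -0.42 0 0 0 255; 0.766 0.872 -0.42 0 0 0 255; 0.766 0.872 -0.42 0 0 0 255; 0.766 0.872 -0.42 0 0 0 255",
  "newtons": 20
}}

```text
time: 2.02
eef_pos: [0.4001, 0.2001, 0.3989]
tool_rot: [3.093, -0.553, -0.001]
wrist_force: [-0.4, 0.5, -0.2]
width: 0.006
```

```bash
python3 - <<'E'
from h import *
go((.459,-.262,.30),(.459,-.262,.18),(.42,-.24,.25))
E
```

```text
t 2.02 pos [0.4001 0.2001 0.3989] rot [ 3.093e+00 -5.530e-01 -1.000e-03] F [-0.45  0.45 -0.19] w 0.006
(0.459, -0.262, 0.3) [0.5383 1.0328 0.2471]
(0.459, -0.262, 0.18) [0.5384 1.0327 0.5471]
(0.42, -0.24, 0.25) [0.4278 1.0149 0.3722]
```

>>> {"fn": "send_rows", "kwargs": {
  "deltas": "0.06 0.12 0.04 0 0 0 255; 0.12 0.24 0.08 0 0 0 255; 0.18 0.36 0.12 0 0 0 255; 0.25 0.48 0.16 0 0 0 255; 0.31 0.6 0.2 0 0 0 255; 0.37 0.72 0.25 0 0 0 255; 0.43 0.85 0.3 0 0 0 255; 0.5 1 0.36 0 0 0 255; 0.5 1 0.36 0 0 0 255; 0.5 1 0.36 0 0 0 255; 0.5 1 0.36 0 0 0 255"
}}

```text
time: 3.4
eef_pos: [0.4504, -0.2429, 0.2558]
tool_rot: [-3.093, 0.548, -0.001]
wrist_force: [0.0, 0.1, 0.7]
width: -0.001
```

```bash
python3 - <<'E'
from h import *
st=telemetry.read_state();s=snapshot("wrist");save(s,"pics/w1.png")
np.save("w1.npy",dict(s=s,st=st),allow_pickle=True)
print(proj(s,[(.459,-.262,.064)],st))
go((.459,-.262,.1))
E
```

```text
[[293.59091606 165.02528272]]
t 3.45 pos [ 0.4504 -0.2429  0.256 ] rot [-3.093e+00  5.480e-01 -2.000e-03] F [0.49 0.04 0.4 ] w -0.001
(0.459, -0.262, 0.1) [0.0361 0.0376 0.3901]
```

View pics/w1.png

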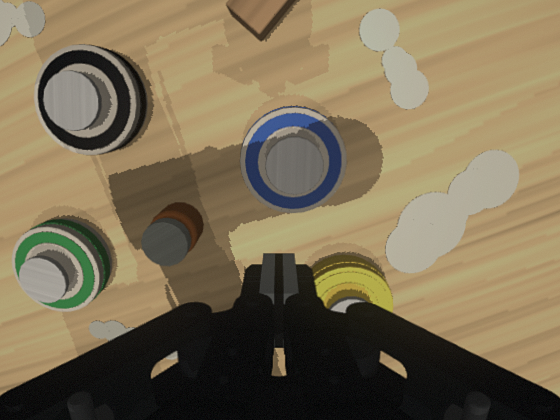

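The wrist view shows the blue mould's disc centred at about (294,164). My estimate projects to (293.6,165), so the two agree. I'll move above it.

>>> {"fn": "send_rows", "kwargs": {
  "deltas": "0.018 0.018 0.1 0 0 0 255; 0.036 0.038 0.2 0 0 0 255; 0.036 0.038 0.28 0 0 0 255; 0.036 0.038 0.34 0 0 0 255; 0.036 0.038 0.39 0 0 0 255; 0.036 0.038 0.39 0 0 0 255; 0.036 0.038 0.39 0 0 0 255; 0.036 0.038 0.39 0 0 0 255"
}}

```text
time: 4.45
eef_pos: [0.4588, -0.2634, 0.1006]
tool_rot: [3.093, -0.55, 0.003]
wrist_force: [-0.5, 0.9, -0.2]
width: 0.002
```

```bash
python3 - <<'E'
from h import *
s=snapshot("side");im=s["pixels"][230:370,270:450]
cv2.imwrite("pics/s1.png",cv2.resize(im,None,fx=4,fy=4,interpolation=cv2.INTER_CUBIC)[:,:,::-1])
go((.459,-.262,.068),(.459,-.262,.057))
E
```

```text
t 4.5 pos [ 0.4587 -0.2634  0.1004] rot [ 3.093e+00 -5.510e-01  3.000e-03] F [-0.29 -0.   -0.61] w 0.002
(0.459, -0.262, 0.068) [-0.0007 -0.0036  0.081 ]
(0.459, -0.262, 0.057) [-0.0007 -0.0036  0.1085]
```

View pics/s1.png

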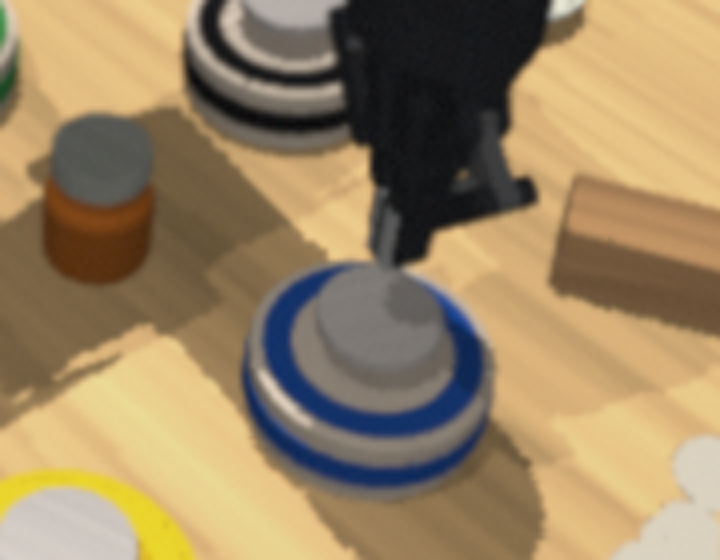

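>>> {"fn": "send_rows", "kwargs": {
  "deltas": "0 0 0.025 0 0 0 255; 0 0 0.05 0 0 0 255; 0 0 0.075 0 0 0 255; 0 0 0.075 0 0 0 255; 0 0 0.075 0 0 0 255; 0 0 0.075 0 0 0 255"
}}

```text
time: 5.25
eef_pos: [0.4582, -0.2636, 0.0696]
tool_rot: [3.093, -0.551, 0.001]
wrist_force: [-1.5, -0.5, -0.7]
width: 0.0
```

```bash
python3 - <<'E'
from h import *
s=snapshot("side");im=s["pixels"][230:370,270:450]
cv2.imwrite("pics/s2.png",cv2.resize(im,None,fx=4,fy=4,interpolation=cv2.INTER_CUBIC)[:,:,::-1])
go((.459,-.262,.068),(.459,-.262,.057))
E
```

```text
t 5.3 pos [ 0.4582 -0.2636  0.0696] rot [ 3.093e+00 -5.510e-01  1.000e-03] F [ 0.21  0.99 -0.02] w -0.003
(0.459, -0.262, 0.068) [ 0.0005 -0.0043  0.004 ]
(0.459, -0.262, 0.057) [ 0.0004 -0.0043  0.0315]
```

View pics/s2.png

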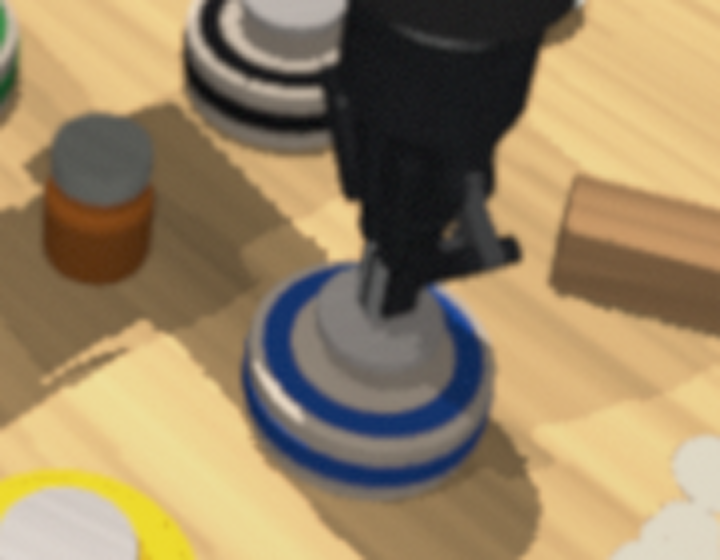

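The tip hovers centrally over the disc and the force reads about zero. Next is a gradual press, partway first.

>>> {"fn": "send_rows", "kwargs": {
  "deltas": "0 -0.002 0.008 0 0 0 255; 0 -0.002 0.014 0 0 0 255; 0 -0.002 0.019 0 0 0 255; 0 -0.002 0.024 0 0 0 255; 0 -0.002 0.024 0 0 0 255; 0 -0.002 0.024 0 0 0 255"
}}

```text
time: 6.05
eef_pos: [0.4583, -0.2627, 0.0598]
tool_rot: [-3.093, 0.551, -0.0]
wrist_force: [-0.7, 1.7, 3.3]
width: 0.001
```

```bash
python3 - <<'E'
from h import *
F=[]
for i in range(4): F.append(telemetry.read_state()["wrist_force"][2]); s=snapshot("side")
print(np.round(F,2))
go((.459,-.262,.057))
E
```

```text
[3.31 3.5  2.54 3.21]
t 6.25 pos [ 0.4583 -0.2627  0.0598] rot [-3.093  0.551 -0.   ] F [-0.03  1.78  2.53] w -0.001
(0.459, -0.262, 0.057) [ 0.0009 -0.0023  0.007 ]
```

>>> {"fn": "send_rows", "kwargs": {
  "deltas": "0 0 0.003 0 0 0 255; 0 0 0.006 0 0 0 255; 0 0 0.006 0 0 0 255; 0 0 0.006 0 0 0 255; 0 0 0.006 0 0 0 255; 0 0 0.006 0 0 0 255"
}}

```text
time: 7.0
eef_pos: [0.4583, -0.2627, 0.0573]
tool_rot: [3.093, -0.551, 0.0]
wrist_force: [-0.7, 1.8, 3.9]
width: 0.002
```

```bash
python3 - <<'E'
from h import *
F=[]
for i in range(4): F.append(telemetry.read_state()["wrist_force"][2]); s=snapshot("side")
print(np.round(F,2))
go((.459,-.262,.1))
E
```

```text
[3.88 3.78 3.85 4.51]
t 7.2 pos [ 0.4583 -0.2627  0.0573] rot [-3.093  0.551 -0.   ] F [-0.45  1.8   4.04] w 0.002
(0.459, -0.262, 0.1) [ 0.001  -0.0023 -0.1067]
```

About 4 N at z = 0.0573, which is roughly 7 mm of travel held. Now I release upward.

>>> {"fn": "send_rows", "kwargs": {
  "deltas": "0 0 -0.01 0 0 0 255; 0 0 -0.02 0 0 0 255; 0 0 -0.03 0 0 0 255; 0 0 -0.05 0 0 0 255; 0 0 -0.1 0 0 0 255; 0 0 -0.2 0 0 0 255; 0 0 -0.3 0 0 0 255; 0 0 -0.4 0 0 0 255; 0 0 -0.4 0 0 0 255; 0 0 -0.4 0 0 0 255"
}}

```text
time: 8.45
eef_pos: [0.4578, -0.2626, 0.2172]
tool_rot: [-3.092, 0.552, 0.0]
wrist_force: [-0.5, 1.1, 0.3]
width: 0.003
```

```bash
python3 - <<'E'
from h import *
s=snapshot("side");im=s["pixels"][230:370,270:450]
cv2.imwrite("pics/s3.png",cv2.resize(im,None,fx=4,fy=4,interpolation=cv2.INTER_CUBIC)[:,:,::-1])
go((.42,.12,.25),(.55,.25,.25))
E
```

```text
t 8.5 pos [ 0.4576 -0.2625  0.2166] rot [-3.092e+00  5.520e-01  2.000e-03] F [ 1.3   0.7  -1.05] w -0.001
(0.42, 0.12, 0.25) [-0.4188 -0.8649 -0.083 ]
(0.55, 0.25, 0.25) [-0.2262 -1.2822 -0.0832]
```

View pics/s3.png

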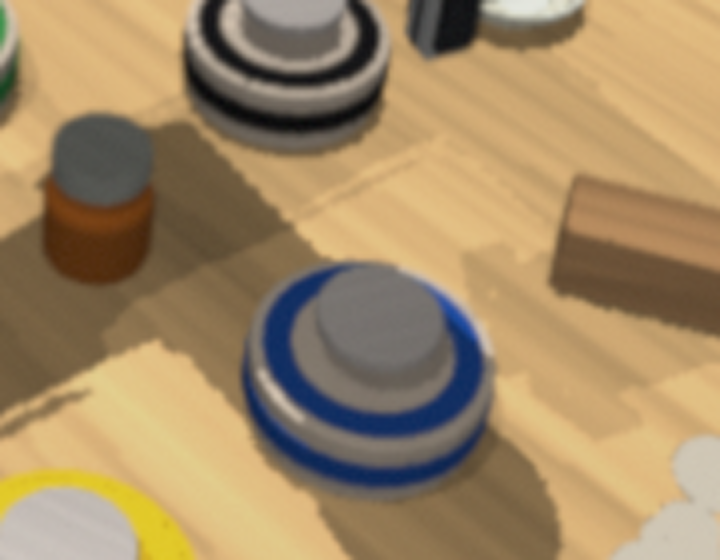

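The blue disc is back up at crop position (382,320) and the mould has not moved. On to orange.

>>> {"fn": "send_rows", "kwargs": {
  "deltas": "-0.04 -0.1 -0.08 0 0 0 255; -0.08 -0.2 -0.08 0 0 0 255; -0.12 -0.3 -0.08 0 0 0 255; -0.17 -0.4 -0.08 0 0 0 255; -0.21 -0.5 -0.08 0 0 0 255; -0.25 -0.6 -0.08 0 0 0 255; -0.3 -0.7 -0.08 0 0 0 255; -0.36 -0.8 -0.08 0 0 0 255; -0.41 -0.86 -0.08 0 0 0 255; -0.41 -0.86 -0.08 0 0 0 255; -0.41 -0.86 -0.08 0 0 0 255"
}}

```text
time: 9.88
eef_pos: [0.4229, 0.1164, 0.2486]
tool_rot: [3.092, -0.55, -0.002]
wrist_force: [-0.0, -0.4, -0.1]
width: -0.003
```

```bash
python3 - <<'E'
from h import *
go((.56,.25,.25))
E
```

```text
t 9.88 pos [0.4229 0.1164 0.2486] rot [ 3.092e+00 -5.500e-01 -2.000e-03] F [-0.   -0.4  -0.12] w -0.003
(0.56, 0.25, 0.25) [ 0.2065 -0.4317 -0.0044]
```

>>> {"fn": "send_rows", "kwargs": {
  "deltas": "0.05 -0.1 0 0 0 0 255; 0.1 -0.2 0 0 0 0 255; 0.15 -0.3 0 0 0 0 255; 0.2 -0.42 0 0 0 0 255; 0.2 -0.42 0 0 0 0 255; 0.2 -0.42 0 0 0 0 255; 0.2 -0.42 0 0 0 0 255"
}}

```text
time: 10.75
eef_pos: [0.556, 0.2456, 0.2495]
tool_rot: [-3.092, 0.553, -0.0]
wrist_force: [0.3, 0.0, -0.4]
width: -0.002
```

```bash
python3 - <<'E'
from h import *
st=telemetry.read_state();s=snapshot("wrist");save(s,"pics/w2.png")
np.save("w2.npy",dict(s=s,st=st),allow_pickle=True)
print(proj(s,[(.580,.263,.064)],st))
go((.58,.263,.1),(.58,.263,.07))
E
```

```text
[[251.39665582 164.02113738]]
t 10.8 pos [0.556  0.2458 0.2498] rot [-3.092e+00  5.520e-01 -1.000e-03] F [-0.83  0.42  0.92] w -0.002
(0.58, 0.263, 0.1) [ 0.0412 -0.061   0.3746]
(0.58, 0.263, 0.07) [ 0.0412 -0.0609  0.4496]
```

View pics/w2.png

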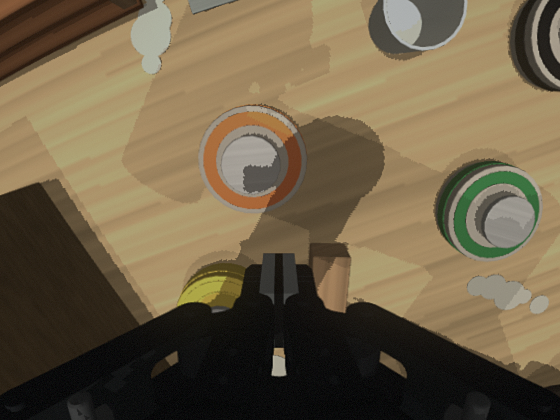

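The orange disc is at about (251,165), against a prediction of (251,164). Descending to hover.

>>> {"fn": "send_rows", "kwargs": {
  "deltas": "0.02 -0.03 0.1 0 0 0 255; 0.041 -0.061 0.2 0 0 0 255; 0.041 -0.061 0.3 0 0 0 255; 0.041 -0.061 0.36 0 0 0 255; 0.041 -0.061 0.41 0 0 0 255; 0.041 -0.061 0.44 0 0 0 255; 0.041 -0.061 0.445 0 0 0 255; 0.041 -0.061 0.445 0 0 0 255; 0.041 -0.061 0.445 0 0 0 255; 0.041 -0.061 0.445 0 0 0 255"
}}

```text
time: 12.05
eef_pos: [0.5804, 0.2642, 0.072]
tool_rot: [-3.092, 0.551, -0.001]
wrist_force: [-0.2, -0.2, 0.5]
width: 0.004
```

```bash
python3 - <<'E'
from h import *
s=snapshot("side");im=s["pixels"][90:230,150:330]
cv2.imwrite("pics/s4.png",cv2.resize(im,None,fx=4,fy=4,interpolation=cv2.INTER_CUBIC)[:,:,::-1])
go((.58,.263,.0600))
E
```

```text
t 12.1 pos [0.5804 0.2641 0.0718] rot [-3.092e+00  5.510e-01 -1.000e-03] F [0.79 0.2  0.97] w -0.002
(0.58, 0.263, 0.06) [0.0001 0.003  0.0295]
```

View pics/s4.png

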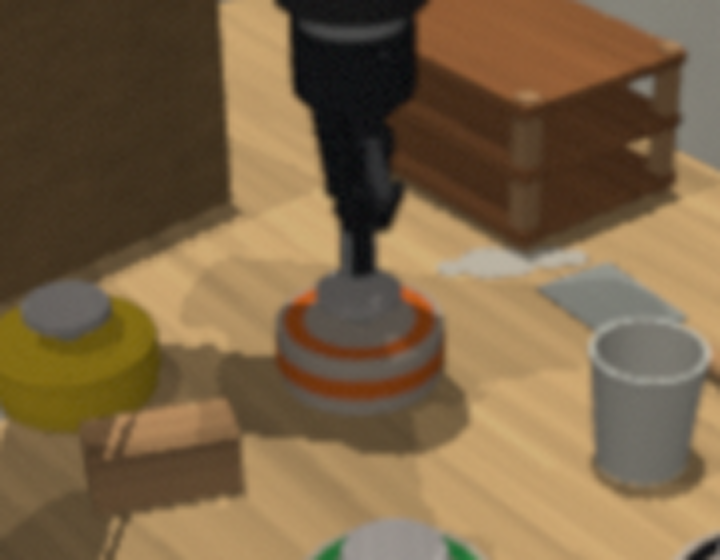

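The fingertips hover centrally over the orange disc. Pressing gradually.

>>> {"fn": "send_rows", "kwargs": {
  "deltas": "0 0.002 0.01 0 0 0 255; 0 0.002 0.018 0 0 0 255; 0 0.002 0.024 0 0 0 255; 0 0.002 0.029 0 0 0 255; 0 0.002 0.029 0 0 0 255; 0 0.002 0.029 0 0 0 255"
}}

```text
time: 12.85
eef_pos: [0.5798, 0.2631, 0.0598]
tool_rot: [3.093, -0.551, -0.0]
wrist_force: [-1.7, -0.2, 3.4]
width: 0.003
```

```bash
python3 - <<'E'
from h import *
F=[]
for i in range(4): F.append(telemetry.read_state()["wrist_force"][2]); s=snapshot("side")
print(np.round(F,2))
go((.58,.263,.057))
E
```

```text
[3.4  3.32 2.   3.2 ]
t 13.05 pos [0.5798 0.2631 0.0598] rot [ 3.093 -0.551 -0.   ] F [-2.2  -0.75  2.91] w 0.0
(0.58, 0.263, 0.057) [0.0006 0.0001 0.0069]
```

>>> {"fn": "send_rows", "kwargs": {
  "deltas": "0 0 0.003 0 0 0 255; 0 0 0.006 0 0 0 255; 0 0 0.006 0 0 0 255; 0 0 0.006 0 0 0 255; 0 0 0.006 0 0 0 255; 0 0 0.006 0 0 0 255"
}}

```text
time: 13.8
eef_pos: [0.5799, 0.2632, 0.0573]
tool_rot: [3.093, -0.551, 0.0]
wrist_force: [-1.7, -1.3, 4.0]
width: 0.002
```

```bash
python3 - <<'E'
from h import *
F=[]
for i in range(4): F.append(telemetry.read_state()["wrist_force"][2]); s=snapshot("side")
print(np.round(F,2))
go((.58,.263,.057))
E
```

```text
[4.05 4.57 3.34 3.4 ]
t 14.0 pos [0.5799 0.2632 0.0573] rot [ 3.093 -0.551  0.   ] F [-1.54 -2.46  4.02] w -0.004
(0.58, 0.263, 0.057) [0.0004 0.0004 0.0008]
```

>>> {"fn": "send_rows", "kwargs": {
  "deltas": "0 0 -0.01 0 0 0 255; 0 0 -0.02 0 0 0 255; 0 0 -0.03 0 0 0 255; 0 0 -0.05 0 0 0 255; 0 0 -0.1 0 0 0 255; 0 0 -0.2 0 0 0 255; 0 0 -0.3 0 0 0 255; 0 0 -0.4 0 0 0 255; 0 0 -0.5 0 0 0 255; 0 0 -0.5 0 0 0 255; 0 0 -0.5 0 0 0 255; 0 0 -0.5 0 0 0 255"
}}

```text
time: 15.5
eef_pos: [0.5794, 0.2629, 0.2562]
tool_rot: [3.092, -0.551, -0.002]
wrist_force: [-0.0, -0.5, -0.2]
width: 0.001
```

```bash
python3 - <<'E'
from h import *
for n in ("scene","side"):
    s=snapshot(n);save(s,f"pics/{n}9.png"); o=np.load(n+"0.npy",allow_pickle=True).item()
    d=cv2.absdiff(s["pixels"],o["pixels"])
    if n=="side": side=(s["pixels"][90:360,140:480])
cv2.imwrite("pics/end.png",cv2.resize(np.vstack([side]),None,fx=2,fy=2)[:,:,::-1])
go((.58,.263,.2))
E
```

```text
t 15.6 pos [0.5795 0.263  0.2562] rot [ 3.091e+00 -5.510e-01 -2.000e-03] F [-0.55 -0.27 -0.14] w 0.001
(0.58, 0.263, 0.2) [ 0.0012 -0.0006  0.1406]
```

View pics/end.png

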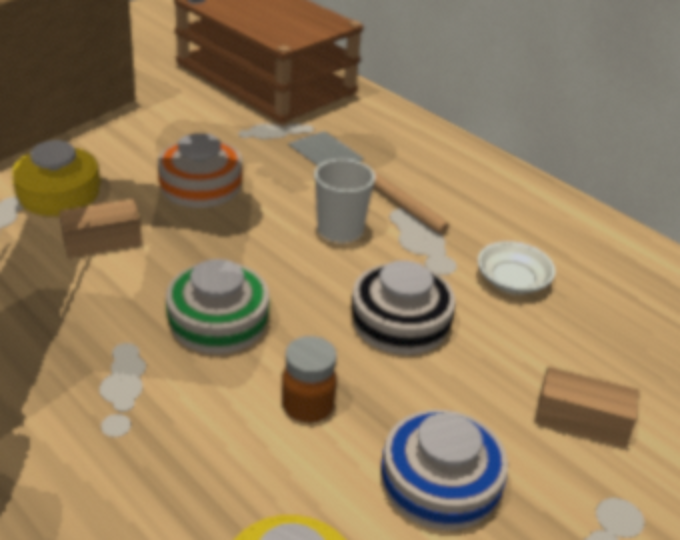

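View pics/scene9.png

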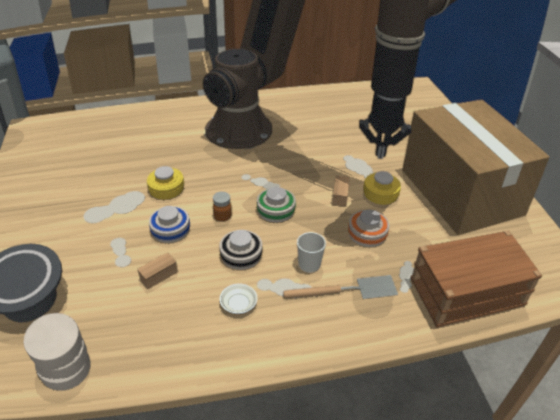

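Both views show every mould and bystander where it started. Orange is at scene (369,225), blue at (168,222), and both discs are up. The gripper is well clear at z = 0.256.

```bash
python3 - <<'E'
from cell import ticket
print(ticket.sign_off())
E
```

```text
the job is handed in; nothing more can be done
None
```

I pressed the blue-banded disc and then the orange-banded disc with the closed fingertips, and the job is handed in. Each one gave about 7 mm: the tip was at z = 57.3 mm and the force was about 4 N. I released the blue disc before starting on the orange one.

In the last pictures both discs look fully up and all the moulds and bystanders appear unmoved. The fingers are clear, about 19 cm above the orange mould's disc, with no wrist force beyond noise. The final check was by eye from the scene and side views, and none of the checks failed or disagreed.

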